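# Find the hidden catch and spring the pasta box open

### The job

Open the clear storage box of lasagne sheets: its lid is held by a concealed catch, a push plate let almost flush into the plain white deck along the box's front, somewhere along its length. With the fingertips feel along the deck until you find the plate that gives, press it down so that the lid springs fully open, then let go and move clear. Do not pick up or disturb anything else on the table.

Things in the scene. Friction and masses are not known exactly. Their poses are not given: they have to be found in the camera images.
- box: clear acrylic storage box, fixed to the table: 214 mm along its x, 340 along y, 120 high. Origin: centre of its underside; x runs from the white front deck (robot's side) back to the lid's hinge, y along the deck. The clear lid, level with the deck, covers x = -29 to +99 mm.
- deck_middle (a point): mid-point of the white deck's flat, rigid top (box frame x = -69, y = 0, z = 120 mm; axes as the box's). The deck spans 36 mm to either side along x and 128 mm either way along y, up to white end caps 2 mm higher. The catch's centre is on this line (x = -69 mm), at an unknown y from -92 to +92 mm, different each time.
- catch (a joint): how far the white push plate is down (m): 0 up, lets the lid go at 0.004, 0.007 fully down; springs back. Plate 62 mm (y) by 48 mm (x), top 1.5 mm below the deck, in a 66 by 52 mm opening that shows as a thin grey outline. Spring about 1.2 N at first, 4 N fully down. A fingertip must fit wholly inside the opening, else it meets the rigid deck.
- lid (a joint): opening of the lid (rad): 0 shut and caught (cannot be prised), 1.5 fully open, nearly upright. Let go by the catch, it springs up by itself in about 1.5 s and stays; its front edge rises to 128 mm above the deck and swings away from the robot.
- colander: white enamel colander with two blue side loops, loose on the table: 112 mm rim radius (138 mm out to the loops, along its y), 105 mm high. Origin: centre of its underside.
- rolling_pin: beech rolling pin lying on the table along its y axis: 410 mm long, barrel 230 mm long and 50 mm thick. Origin: underside, mid-length.
- pastry_brush: pastry brush with a steel handle and a grey silicone head, lying flat: 187 mm long (x from -108 to +79 mm, head at +x), 34 mm wide, 16 mm high. Origin: underside, near the middle.
- pastry_wheel: brass pastry cutting wheel with a beech handle, lying flat: 175 mm long along x, 46 mm wide, 23 mm high. Origin: underside.
- crank: the pasta machine's removed crank, lying flat: 140 mm long along x, with a 25 mm dark wooden knob standing 61 mm high at +x and a steel stub 53 mm high at -x. Origin: underside, mid-length.
- semolina_jar: amber glass jar with a wooden lid, upright: 92 mm wide, 130 mm high. Origin: centre of its underside.
- egg_bowl: blue ceramic bowl: 124 mm wide, 55 mm high. Origin: centre of its underside.

How it is judged:
By the outcome, as a careful person would: the job done as asked, in the order asked, and still so for the second after the job is handed in, with the robot touching nothing.
It also fails if it takes over 48 s, if anything falls off the work surface, if the arm or the gripper's body presses on something with over 40 N, if the wrist force passes 120 N, or if a joint passes its speed limit or range.

### The arm

A 6-joint arm with a two-finger parallel gripper is mounted at the origin on the work surface. World frame = base frame: x ahead of the robot, y to its left, z up, the work surface at z = 0. Lengths are in m, angles in rad, forces in N, time in s.
With the tool pointing down it reaches from about 0.425 to 0.95 m from the base axis. Payload 3.5 kg.
Tool frame: the origin (TCP) lies midway between the tips of the shut fingers; the grasp point (between the pads) lies 19 mm behind it; z points along the fingers, x is the direction in which the jaws open and shut, and the axes are right-handed (so a half turn about z gives the same grasp; the last joint's range is limited). The gripper opens to 85 mm and grips with 20 to 120 N. Pads are 22 mm wide; open, the fingers measure 114 mm over their backs; the gripper's body (76 mm by 85 mm) begins 54 mm behind the grasp point. The pads swing forward as they close: fully open they stand 13 mm farther back than shut.
Start: joints at [0.991, 0.286, 1.577, -0, 1.279, -0.15], TCP at [0.281, 0.614, 0.2] pointing down, gripper open.
Joint ranges: [-2.77, 2.77], [-0.9, 2.22], [0.21, 2.48], [-1.53, 4.67], [0.24, 2.81], [-2.84, 2.84]. Speed limits (rad/s): [2.79, 2.79, 3.14, 3.14, 3.14, 3.14].

### API

Orientations are given as a unit quaternion [x, y, z, w].
In Python, from plant import readout, optics, ctrl gives the robot as it stands. The module is installed in compiled form; this text tells all that it offers.
- The arm moves only by the shell command python3 -m crank 'ROWS' [OPENING] [FORCE]. ROWS is text: rows parted by semicolons, each of 6 numbers parted by spaces: the shift along the tool's x, y, z in mm, then the turn, a rotation vector about the tool's x, y, z in rad. In form: dx dy dz ax ay az; .... A call has 1 to 5 rows; each row shifts and turns the commanded pose from where the row before left it, along the tool's axes as they then stand; what a row does not reach is not made up. A row lasts 1/8 s, in which the tool goes at most 62.5 mm and 10.7 degrees, less where a joint would pass 70% of its speed; a pose out of reach is approached as far as the arm can. A call is refused whole if a number of a shift passes 62.5 or a number of a turn 0.188, either way. A call with a gripper value outside its range is refused whole. OPENING is the opening, from -1 (shut) to 1 (fully open), set as the call begins (- or left out, the last holds). The fingers move at their own pace and stop on an object; FORCE is the grip in N (left out, the last holds). Time passes only in rows, so rows that do not move let the fingers close. It gives the time, the measured TCP pose, the force and the opening at its end, in the units of the state.
- readout.get_state(): the state, without advancing time (a new reading comes with each control period).
- optics.read_camera(name): name is "side" or "top" or "wrist"; returns the picture (384x512x3 uint8, red, green, blue); there is no depth.
- optics.calibration(name): a dict with "mtx" (3x3 intrinsics, pixels), "rvec" (rotation vector, rad) and "tvec" (3), from world to camera coordinates, as OpenCV has them; the wrist camera has in their place "tool_from_camera" (4x4, takes a point from camera to tool coordinates, whose origin is the TCP and whose axes are the tool frame's). Camera axes: x right, y down, z forward; pixel columns grow to the right and rows downward; lengths in m; the calibration is good to about 2 mm. The wrist camera is an equidistant fisheye: a pixel r from the principal point sees the ray r / f radians off the axis. A picture is of the moment at which its call begins: read the wrist's pose just before it. calibration takes no time and is no camera call.
- ctrl.sign_off(): hands the job in, once; it reports no verdict.
Trained networks look in the newest picture that a camera, given by its name, has taken for a name from the list of things; names that differ only in an ending like _2 or _b are one class to them, and where a whole thing is asked for, a point or a joint stands for the part that bears it (a point fixed in the world has none). Each returns a list of dicts, best first, with "p" (0 to 1); they miss things now and then, are a little off and sometimes report something else, mostly with a low value. They report only what shows in the picture. A call takes as long as a camera call.
- optics.recognise(camera, thing): "xy" ([column, row] as shares, 0 to 1, of the picture: columns of its width, rows of its height, amid what is visible of it).
The state is a dict: "time": time; "qpos": joint angles; "dq": joint speeds; "joint_efforts": joint torques, N m; "eef_pos": TCP position; "tcp_rot": TCP orientation; "contact_force": force on the tool from outside, world axes, zero at the start; "wrist_torque": the same for the moment, N m; "opening": opening from 0.0 (shut) to 1.0 (fully open).
Only numpy, scipy, OpenCV 4.12 (cv2) and the standard library are available. Lean on these libraries where they do the work, as an engineer would, in place of code of your own. Each camera call takes 0.05 s, during which the arm holds its last target.

## Working session

There is one attempt and no reset: what is moved stays moved. The work goes in short steps, Python scripts to look and compute and a shell command to move; the robot and the scene stay as the last step left them, time stands still between calls to the robot, and variables do not carry over. Pictures are saved under pics/ and viewed, and the job is handed in when it is done.

```bash
mkdir -p pics; python3 - <<'E'
from plant import readout, optics, ctrl
import cv2
s=readout.get_state(); print(s)
for n in ["side","top","wrist"]:
    im=optics.read_camera(n); cv2.imwrite(f"pics/{n}0.png",im[:,:,::-1]); print(n,{k:v.tolist() if hasattr(v,'tolist') else v for k,v in optics.calibration(n).items()})
    for t in ["box","deck_middle","catch"]:
        try: print(t,optics.recognise(n,t)[:2])
        except Exception as e: print(t,e)
E
```

```text
{'time': 0.0, 'qpos': array([ 9.91009632e-01,  2.87204627e-01,  1.57820299e+00,  2.14012480e-05,
        1.27859745e+00, -1.49960319e-01]), 'dq': array([ 1.11898115e-03,  2.04706142e-04,  5.93415114e-04, -4.87344887e-05,
        2.01843718e-03,  8.83599466e-04]), 'joint_efforts': array([-7.59900613e-04, -4.05988276e+01, -2.92618454e+01, -1.53001029e-04,
        5.72582256e-03, -2.59276867e-06]), 'eef_pos': array([0.28081365, 0.61299892, 0.19850723]), 'tcp_rot': array([ 8.41640227e-01,  5.40037289e-01, -1.10529635e-03,  4.83069763e-04]), 'contact_force': array([-0.37754577, -0.75544925,  0.5208264 ]), 'wrist_torque': array([ 0.02276363,  0.02062813, -0.003154  ]), 'opening': 0.9991068745679684}
side {'mtx': [[351.2165934247929, 0.0, 258.1969755957265], [0.0, 351.2165934247929, 191.95107623617008], [0.0, 0.0, 1.0]], 'rvec': [2.3233541555625186, -0.8125193025754266, 0.2730384004544048], 'tvec': [-0.41672964117231703, 0.3576176783182048, 0.8093695424035159]}
box [{'xy': [0.5637, 0.5898], 'p': 0.83}, {'xy': [0.642, 0.9284], 'p': 0.18}]
deck_middle [{'xy': [0.5611, 0.5901], 'p': 0.86}]
cat
[... 278 characters left out ...]
24752, 1.294859110785548]}
box [{'xy': [0.5418, 0.5164], 'p': 0.88}]
deck_middle [{'xy': [0.5379, 0.5083], 'p': 0.61}]
catch [{'xy': [0.5754, 0.5987], 'p': 0.57}]
wrist {'mtx': [[297.3186396354542, 0.0, 254.4672224940523], [0.0, 297.3186396354542, 194.2356117692575], [0.0, 0.0, 1.0]], 'tool_from_camera': [[0.9999996739887417, -0.0007342771603904318, 0.00033594562252507027, 0.0002220899106841756], [0.0006190729434756943, 0.964285459709001, 0.26486443502760104, -0.06806817094115583], [-0.0005184313842941929, -0.26486414070396813, 0.9642855999122085, -0.17497757737831762], [0.0, 0.0, 0.0, 1.0]]}
box [{'xy': [0.1656, 0.9805], 'p': 0.65}]
deck_middle [{'xy': [0.1711, 0.9755], 'p': 0.74}]
catch []
```

View pics/top0.png

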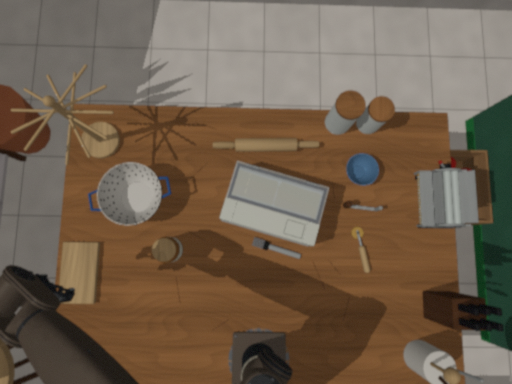

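View pics/side0.png

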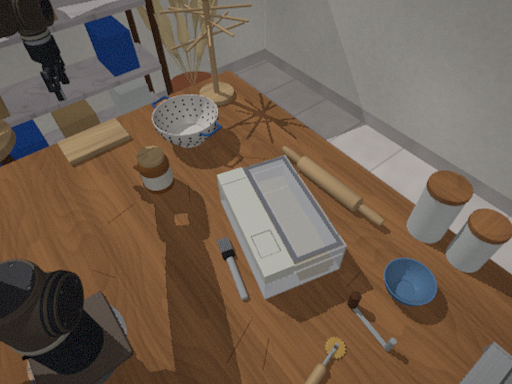

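View pics/wrist0.png

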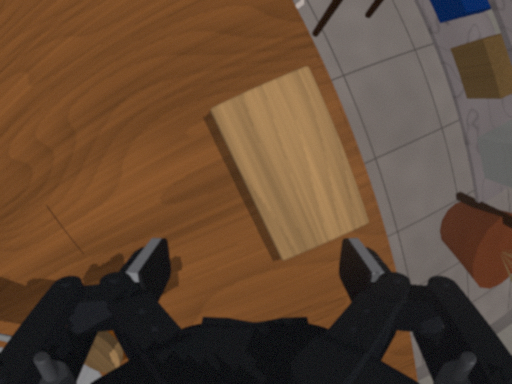

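The deck outline shows in both pictures: at about (295,229) in the top one and (262,243) in the side one. I'll enlarge them and triangulate.

```bash
cat > h.py <<'E'
import numpy as np, cv2
from plant import readout, optics
def ray(n,uv,z):
    c=optics.calibration(n); R=cv2.Rodrigues(np.array(c['rvec'],float))[0]; t=np.array(c['tvec'],float).ravel()
    d=R.T@np.linalg.inv(c['mtx'])@np.array([uv[0],uv[1],1.]); o=-R.T@t
    return o+d*(z-o[2])/d[2]
def proj(n,P):
    c=optics.calibration(n); return cv2.projectPoints(np.array(P,float).reshape(-1,1,3),np.array(c['rvec'],float),np.array(c['tvec'],float),np.array(c['mtx'],float),None)[0].reshape(-1,2)
E
python3 - <<'E'
from h import *
print(ray('top',(294.6,229.9),.1185),ray('side',(260.6,243.5),.1185))
for n,(x0,y0,x1,y1) in dict(top=(210,150,340,250),side=(210,150,350,300)).items():
    im=cv2.imread(f'pics/{n}0.png')[y0:y1,x0:x1]; k=6 if n=='top' else 4
    cv2.imwrite(f'pics/{n}z.png',cv2.resize(im,None,fx=k,fy=k,interpolation=cv2.INTER_CUBIC)[:600,:800])
E
```

```text
[ 0.45938468 -0.1148923   0.1185    ] [ 0.45737545 -0.10535813  0.1185    ]
```

View pics/topz.png

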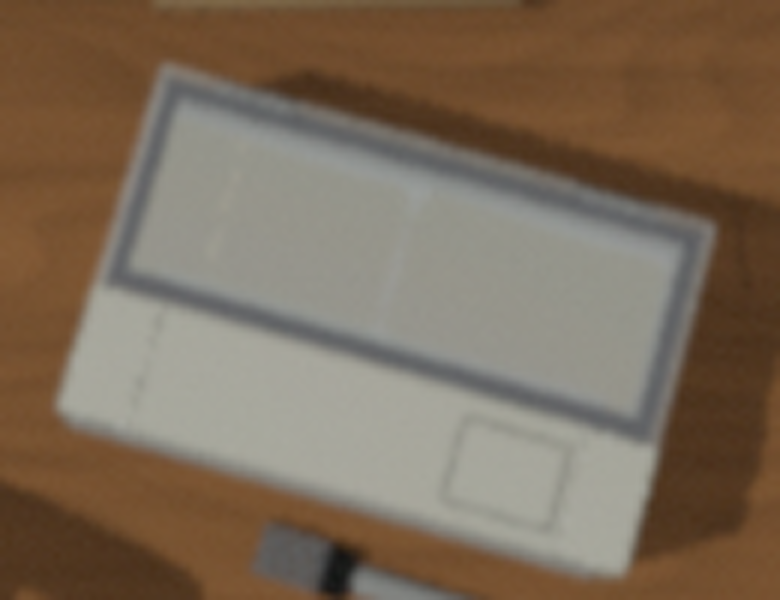

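View pics/sidez.png

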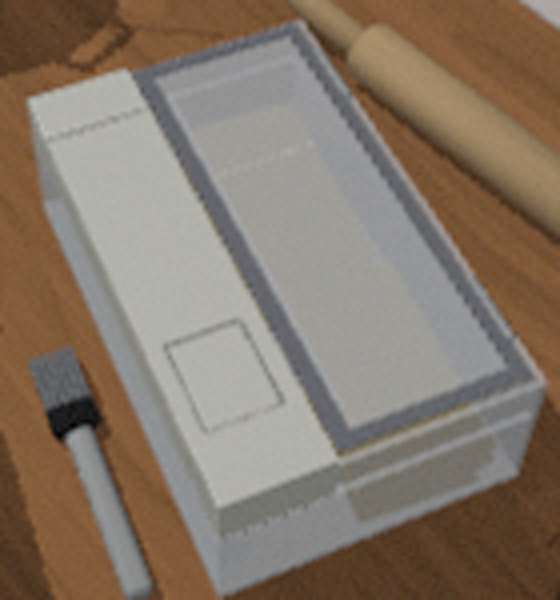

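```bash
python3 - <<'E'
from h import *
from scipy.optimize import least_squares
T=[(a/6+210-.4,b/6+150-.4) for a,b in [(465,415),(572,445),(553,527),(445,500)]]
S=[(a/4+210-.4,b/4+150-.4) for a,b in [(167,343),(240,321),(283,403),(207,430)]]
for n,L in (('top',T),('side',S)):
    P=np.array([ray(n,u,.12) for u in L]); print(n,P.round(4).tolist(),P.mean(0))
B=np.array([ray('top',(a/6+210-.4,b/6+150-.4),.12) for a,b in [(165,65),(713,222),(628,577),(58,412)]])
C=np.array([ray('side',(a/4+210-.4,b/4+150-.4),.12) for a,b in [(300,20),(540,380),(218,507),(30,98)]])
for B in (B,C):
    print(B.round(4).tolist(),B.mean(0)); d=B[3]-B[2]; d2=B[0]-B[1]; print('yaw of box y',np.degrees(np.arctan2(-d[0],d[1])),np.degrees(np.arctan2(-d2[0],d2[1])),np.linalg.norm(d),np.linalg.norm(d2),np.linalg.norm(B[0]-B[3]))
E
```

```text
top [[0.4974, -0.0886, 0.12], [0.4811, -0.1507, 0.12], [0.4338, -0.1394, 0.12], [0.4483, -0.0772, 0.12]] [ 0.46514635 -0.1139725   0.12      ]
side [[0.4536, -0.0739, 0.12], [0.4984, -0.0894, 0.12], [0.4814, -0.1499, 0.12], [0.4353, -0.136, 0.12]] [ 0.4671739  -0.11229528  0.12      ]
[[0.7011, 0.0891, 0.12], [0.6135, -0.2347, 0.12], [0.406, -0.1825, 0.12], [0.4952, 0.1464, 0.12]] [ 0.55393669 -0.04542323  0.12      ]
yaw of box y -15.175539069921763 -15.154917461864017 0.3407265873420032 0.3354052816519273 0.2137973767369436
[[0.7012, 0.0882, 0.12], [0.6103, -0.2335, 0.12], [0.4098, -0.1779, 0.12], [0.5026, 0.1487, 0.12]] [ 0.55601491 -0.04362761  0.12      ]
yaw of box y -15.865621117914271 -15.779169779198707 0.339467619200469 0.33424881464192185 0.20760350529397362
```

```bash
python3 -m crank '0 0 -20 0 0 -0.162; -40 40 0 0 0 0; -40 40 0 0 0 0; -40 40 0 0 0 0; -40 40 0 0 0 0' -1 20; python3 -m crank '-45 38 0 0 0 0; -45 38 0 0 0 0; -45 38 0 0 0 0; -45 38 0 0 0 0; 0 0 0 0 0 0'
```

```text
time: 1.23
eef_pos: [0.3939, 0.4155, 0.2202]
tcp_rot: [0.795, 0.607, 0.0, 0.0]
contact_force: [0.0, 0.6, 1.0]
opening: -0.001
time: 1.85
eef_pos: [0.4937, 0.1999, 0.2202]
tcp_rot: [0.797, 0.604, 0.0, 0.0]
contact_force: [1.0, 0.4, -0.4]
opening: 0.003
```

```bash
python3 -m crank '-50 10 0 0 0 0; -50 10 0 0 0 0; -50 10 0 0 0 0; -50 10 0 0 0 0; -50 10 0 0 0 0'; python3 -m crank '-59 3 0 0 0 -0.015; 0 0 30 0 0 0; 0 0 30 0 0 0; 0 0 0 0 0 0'; python3 - <<'E'
from h import *
s=readout.get_state();print(s['eef_pos'],s['qpos'],s['contact_force'])
for n in ('top','side','wrist'): cv2.imwrite(f'pics/{n}1.png',optics.read_camera(n)[:,:,::-1])
E
```

```text
time: 2.48
eef_pos: [0.4741, -0.0516, 0.2203]
tcp_rot: [0.795, 0.607, 0.0, 0.0]
contact_force: [0.4, -0.5, 0.8]
opening: -0.003
time: 2.98
eef_pos: [0.4598, -0.1073, 0.1575]
tcp_rot: [0.79, 0.613, -0.001, -0.003]
contact_force: [-1.1, 0.1, -0.5]
opening: -0.001
[ 0.45976777 -0.10730279  0.15748996] [-4.44852473e-01 -1.28258408e-01  2.09820799e+00  3.47055827e-04
  1.17745613e+00 -1.76354131e+00] [-1.08995867  0.14945764 -0.4987535 ]
```

View pics/side1.png

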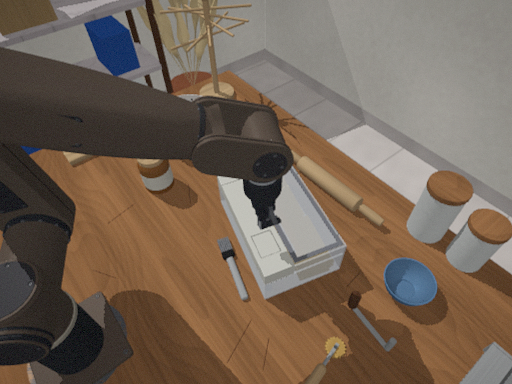

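View pics/wrist1.png

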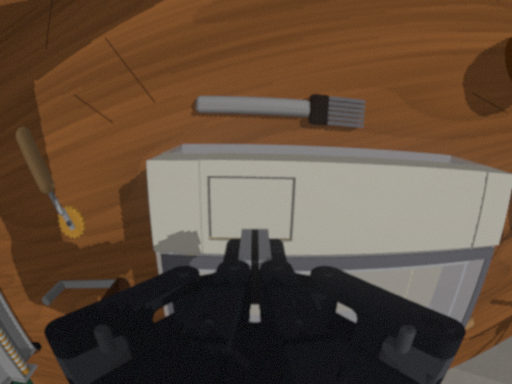

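```bash
python3 - <<'E'
from h import *
from scipy.spatial.transform import Rotation as Ro
s=readout.get_state();R=Ro.from_quat(s['tcp_rot']).as_matrix();p=s['eef_pos']
c=optics.calibration('wrist');M=np.array(c['tool_from_camera']);K=c['mtx']
P=[]
for u,v in [(208,176.5),(295,178),(293.5,241),(208,241)]:
    a=np.array([u-K[0][2],v-K[1][2]])/K[0][0]; r=np.hypot(*a)
    d=np.array([*(np.sin(r)*a/r),np.cos(r)]); D=R@M[:3,:3]@d; o=p+R@M[:3,3]
    P.append(o+D*(.12-o[2])/D[2])
P=np.array(P);print(P.round(4),P.mean(0)); e=P.mean(0)-p; print('tool shift mm',R.T@e*1000)
E
```

```text
[[ 0.4324 -0.1363  0.12  ]
 [ 0.4498 -0.0734  0.12  ]
 [ 0.4999 -0.0854  0.12  ]
 [ 0.4829 -0.1519  0.12  ]] [ 0.4662334  -0.11175052  0.12      ]
tool shift mm [-2.15078763  4.31541019 41.4736252 ]
```

```bash
python3 -m crank '-3 2 10 0 0 0; 0 0 18 0 0 0; 0 0 0 0 0 0'; python3 -m crank '0 0 3 0 0 0; 0 0 3 0 0 0; 0 0 0 0 0 0'; python3 -m crank '0 0 3 0 0 0;0 0 1 0 0 0; 0 0 0 0 0 0'
```

```text
time: 3.5
eef_pos: [0.4611, -0.1115, 0.1295]
tcp_rot: [0.791, 0.612, -0.001, -0.002]
contact_force: [0.3, -0.2, 0.2]
opening: -0.001
time: 3.88
eef_pos: [0.4626, -0.1122, 0.1258]
tcp_rot: [0.791, 0.612, -0.0, -0.0]
contact_force: [-0.0, 0.3, 0.4]
opening: 0.0
time: 4.25
eef_pos: [0.4626, -0.1122, 0.1218]
tcp_rot: [0.791, 0.612, -0.0, -0.0]
contact_force: [0.3, -1.0, -0.2]
opening: 0.001
```

```bash
python3 -m crank '0 0 2 0 0 0; 0 0 0 0 0 0'; python3 -m crank '0 0 2 0 0 0; 0 0 0 0 0 0'; python3 -m crank '0 0 2 0 0 0; 0 0 0 0 0 0'
```

```text
time: 4.5
eef_pos: [0.4626, -0.1122, 0.1197]
tcp_rot: [0.791, 0.612, -0.0, -0.0]
contact_force: [-0.1, -0.4, 0.0]
opening: 0.002
time: 4.75
eef_pos: [0.4625, -0.1122, 0.1177]
tcp_rot: [0.791, 0.612, -0.0, -0.0]
contact_force: [-0.3, -0.3, 0.0]
opening: 0.003
time: 5.0
eef_pos: [0.4625, -0.1122, 0.1157]
tcp_rot: [0.791, 0.612, -0.0, -0.0]
contact_force: [0.5, 0.5, -0.2]
opening: -0.001
```

```bash
python3 -m crank '0 0 2 0 0 0; 0 0 0 0 0 0'; python3 -m crank '0 0 1.5 0 0 0; 0 0 0 0 0 0';python3 - <<'E'
from h import *
s=readout.get_state();print(s['contact_force'],s['wrist_torque'])
for n in ('side','wrist'): cv2.imwrite(f'pics/{n}2.png',optics.read_camera(n)[:,:,::-1])
E
```

```text
time: 5.25
eef_pos: [0.4625, -0.1122, 0.1137]
tcp_rot: [0.791, 0.612, -0.0, -0.0]
contact_force: [-0.7, 0.2, -0.6]
opening: 0.001
time: 5.5
eef_pos: [0.4626, -0.1122, 0.1123]
tcp_rot: [0.791, 0.612, -0.0, -0.0]
contact_force: [0.0, -0.6, 0.2]
opening: 0.001
[ 0.01210727 -0.57729413  0.19132238] [-0.08271999 -0.04480122 -0.00346906]
```

View pics/wrist2.png

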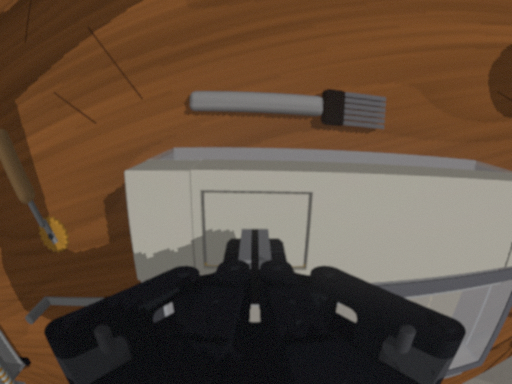

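View pics/side2.png

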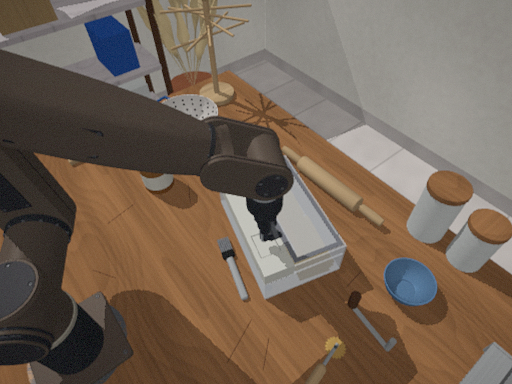

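The wrist picture has the fingertips at about (256,235), inside the outline spanning (202..311, 191..269). The force still reads about zero, so I'll keep feeling downward.

```bash
python3 -m crank '0 0 1.5 0 0 0; 0 0 0 0 0 0'; python3 -m crank '0 0 1.5 0 0 0; 0 0 0 0 0 0';python3 - <<'E'
from h import *
for n in ('wrist',): cv2.imwrite(f'pics/{n}3.png',cv2.resize(optics.read_camera(n)[150:300,110:380,::-1],None,fx=2.9,fy=2.9,interpolation=cv2.INTER_CUBIC))
s=readout.get_state();print(s['contact_force'],s['joint_efforts'])
E
```

```text
time: 5.85
eef_pos: [0.4625, -0.1122, 0.1107]
tcp_rot: [0.791, 0.612, -0.0, -0.0]
contact_force: [0.6, -0.4, 0.8]
opening: -0.001
time: 6.1
eef_pos: [0.4626, -0.1122, 0.1093]
tcp_rot: [0.791, 0.612, -0.0, -0.0]
contact_force: [-0.1, 0.2, 1.0]
opening: -0.002
[-0.02525225  0.02977206  0.16985115] [-6.49837111e-04 -2.41140032e+01 -2.65771472e+01 -3.71244832e-04
  3.84904579e-04 -1.32457654e-05]
```

View pics/wrist3.png

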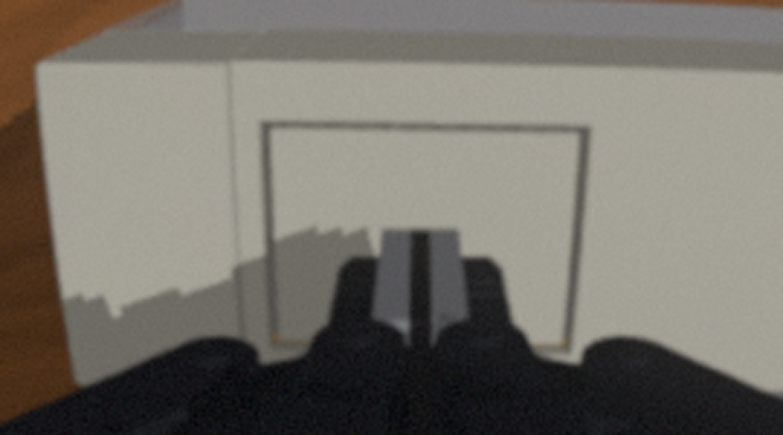

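```bash
for i in 1; do python3 -m crank '0 0 1.5 0 0 0; 0 0 0 0 0 0'; python3 -m crank '0 0 1.5 0 0 0; 0 0 0 0 0 0'; done; python3 - <<'E'
from h import *
s=readout.get_state();print(s['contact_force'],s['wrist_torque'])
cv2.imwrite('pics/wrist4.png',cv2.resize(optics.read_camera('wrist')[150:300,110:380,::-1],None,fx=2.9,fy=2.9,interpolation=cv2.INTER_CUBIC))
E
```

```text
time: 6.4
eef_pos: [0.4626, -0.1122, 0.1078]
tcp_rot: [0.791, 0.612, -0.0, -0.0]
contact_force: [-0.0, 0.5, 0.5]
opening: -0.001
time: 6.65
eef_pos: [0.4626, -0.1122, 0.1063]
tcp_rot: [0.791, 0.612, -0.0, -0.0]
contact_force: [-0.5, -0.8, 0.8]
opening: 0.004
[-0.51800011 -0.83777832  0.8221377 ] [ 0.04581088  0.0184128  -0.00560353]
```

View pics/wrist4.png

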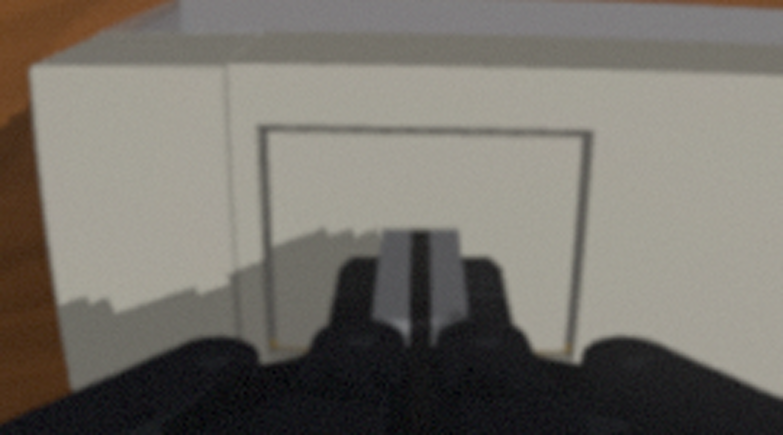

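```bash
python3 -m crank '0 0 1.5 0 0 0; 0 0 0 0 0 0'; python3 -m crank '0 0 1.5 0 0 0; 0 0 0 0 0 0';  python3 -m crank '0 0 1.5 0 0 0; 0 0 0 0 0 0'; python3 - <<'E'
from h import *
s=readout.get_state();print(s['contact_force'],s['wrist_torque'])
cv2.imwrite('pics/wrist5.png',cv2.resize(optics.read_camera('wrist')[150:300,110:380,::-1],None,fx=2.9,fy=2.9,interpolation=cv2.INTER_CUBIC))
E
```

```text
time: 6.95
eef_pos: [0.4626, -0.1122, 0.1048]
tcp_rot: [0.791, 0.612, -0.0, -0.0]
contact_force: [-0.7, 1.2, 0.2]
opening: -0.005
time: 7.2
eef_pos: [0.4626, -0.1122, 0.1033]
tcp_rot: [0.791, 0.612, -0.0, -0.0]
contact_force: [0.1, -0.3, 0.6]
opening: 0.001
time: 7.45
eef_pos: [0.4625, -0.1122, 0.1018]
tcp_rot: [0.791, 0.612, -0.0, -0.0]
contact_force: [-1.2, 0.3, -0.9]
opening: -0.003
[-1.2068396   0.25651285 -0.94399688] [ 0.05528006 -0.03286315  0.00437596]
```

View pics/wrist5.png

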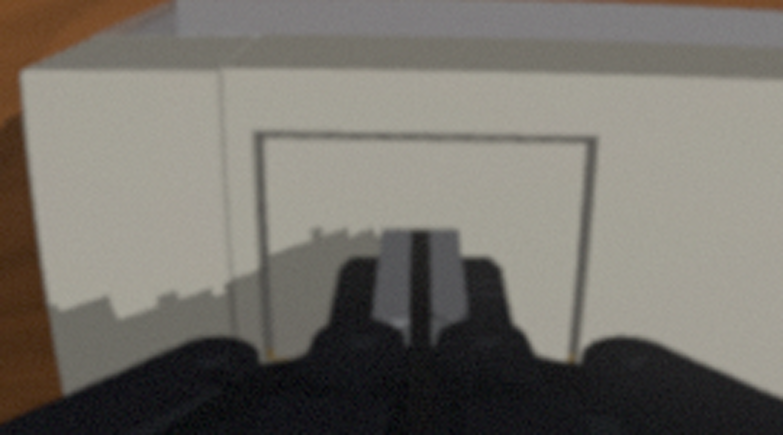

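```bash
python3 - <<'E'
from h import *
from scipy.spatial.transform import Rotation as Ro
c=optics.calibration('wrist');M=np.array(c['tool_from_camera']);K=np.array(c['mtx'])
def wp(q):
    x=np.linalg.inv(M)@np.r_[q,1];r=np.hypot(x[0],x[1]);th=np.arctan2(r,x[2]);return K[:2,2]+K[0,0]*th*x[:2]/r
for q in ([0,0,0],[0,-.011,0],[0,.011,0],[0,-.011,-.02],[.004,-.011,0]): print(q,wp(q))
s=readout.get_state();R=Ro.from_quat(s['tcp_rot']).as_matrix();p=s['eef_pos']
def cor(z):
    P=[]
    for u,v in [(258/2.9+110,133/2.9+150),(593/2.9+110,139/2.9+150)]:
        a=np.array([u-K[0][2],v-K[1][2]])/K[0][0]; r=np.hypot(*a)
        d=np.array([*(np.sin(r)*a/r),np.cos(r)]); D=R@M[:3,:3]@d; o=p+R@M[:3,3]
        P.append(o+D*(z-o[2])/D[2])
    return np.array(P)
for z in (.09,.1,.11,.12): P=cor(z);print(z,np.linalg.norm(P[0]-P[1]),P.round(4).tolist())
print(p,proj('side',[p,[.4648,-.1127,.12]]))
for n in ['side','top']:
    im=optics.read_camera(n); x,y=(210,150) if n=='side' else (210,150)
    cv2.imwrite(f'pics/{n}5.png',cv2.resize(im[150:300,210:350,::-1],None,fx=4,fy=4,interpolation=cv2.INTER_CUBIC))
E
```

```text
[0, 0, 0] [253.7295006  224.73000515]
[0, -0.011, 0] [253.7047129  208.15711813]
[0, 0.011, 0] [253.754787   240.61525583]
[0, -0.011, -0.02] [253.63116239 219.31515235]
[0.004, -0.011, 0] [260.16873182 208.15083993]
0.09 0.07644838124444121 [[0.4385, -0.1433, 0.09], [0.459, -0.0697, 0.09]]
0.1 0.07235635870087768 [[0.4362, -0.1407, 0.1], [0.4557, -0.071, 0.1]]
0.11 0.06826433615731423 [[0.434, -0.1381, 0.11], [0.4524, -0.0724, 0.11]]
0.12 0.06417231361375071 [[0.4318, -0.1355, 0.12], [0.449, -0.0737, 0.12]]
[ 0.4626148  -0.11222435  0.10183296] [[264.13274042 247.87874549]
 [264.93383491 243.55071792]]
```

View pics/side5.png

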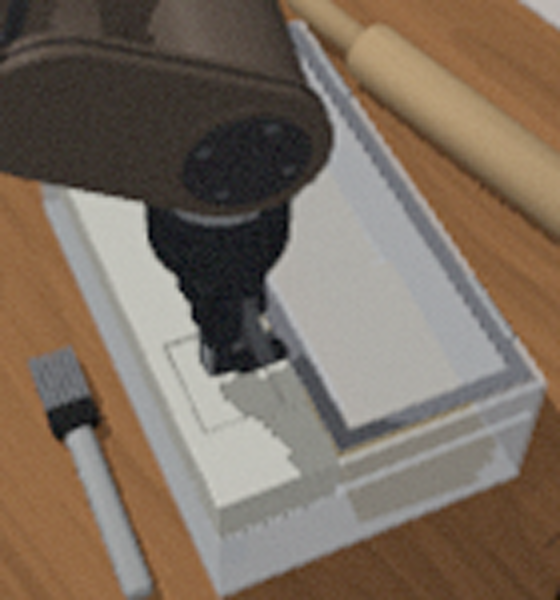

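```bash
python3 - <<'E'
from h import *
from scipy.spatial.transform import Rotation as Ro
s=readout.get_state();R=Ro.from_quat(s['tcp_rot']).as_matrix();p=s['eef_pos']
im=cv2.imread('pics/side5.png'); k=4
im=cv2.resize(im,None,fx=2,fy=2,interpolation=cv2.INTER_CUBIC)[500:860,250:650]
im=cv2.resize(im,None,fx=1.6,fy=1.6)
for dz,col in ((0,(0,0,255)),(-.02,(0,255,0)),(-.04,(255,0,0))):
    q=[p+R@np.array([a,b,dz]) for a,b in((-.015,-.011),(.015,-.011),(.015,.011),(-.015,.011))]
    u=((proj('side',q)-[210-.5,150-.5])*8-[250,500])*1.6
    cv2.polylines(im,[u.astype(int)],True,col,1)
cv2.imwrite('pics/ov.png',im)
E
```

```text
(no output)
```

View pics/ov.png

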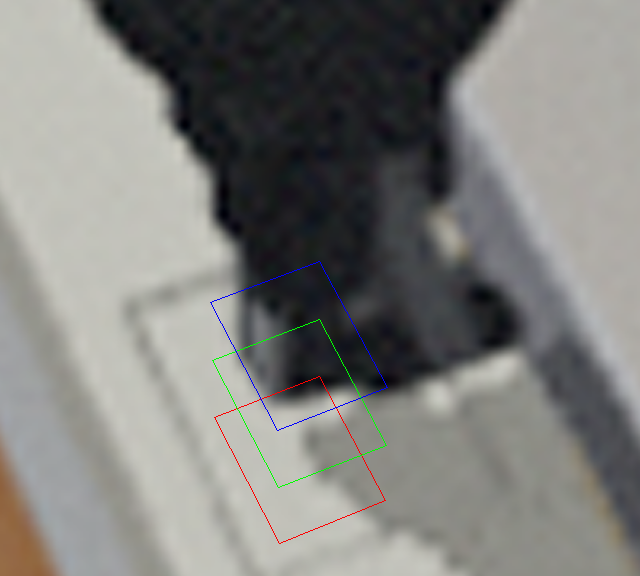

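```bash
python3 - <<'E'
from h import *
c=optics.calibration('wrist');M=np.array(c['tool_from_camera']);K=np.array(c['mtx'])
def wp(q):
    x=np.linalg.inv(M)@np.r_[q,1];r=np.hypot(x[0],x[1]);th=np.arctan2(r,x[2]);return (K[:2,2]+K[0,0]*th*x[:2]/r).round(1)
for z in (0,-.013,-.03,-.05,-.07): print(z,wp([.0425,-.011,z]),wp([.0425,.011,z]),'shut',wp([.0,-.011,z]), wp([.012,-.011,z]))
im=cv2.imread('pics/wrist0.png')[220:384]; cv2.imwrite('pics/w0z.png',cv2.resize(im,(800,256)))
im=cv2.imread('pics/wrist5.png'); print(im.shape)
E
```

```text
0 [321.2 207.9] [318.8 239.8] shut [253.7 208.2] [273.1 208.1]
-0.013 [325.9 214.7] [323.  248.4] shut [253.7 215.1] [274.4 215.1]
-0.03 [333.  225.1] [329.3 261.4] shut [253.6 225.9] [276.5 225.8]
-0.05 [343.1 240.3] [338.1 279.8] shut [253.5 241.8] [279.5 241.6]
-0.07 [356.  259.7] [348.8 302.6] shut [253.4 262.4] [283.4 262.2]
(435, 783, 3)
```

View pics/w0z.png

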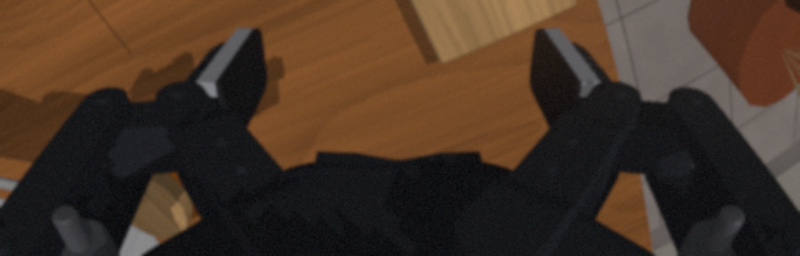

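Three things agree that the real fingertips are about 35 mm short of the reported TCP: the pads' apparent size and place in the wrist view, the side overlay, and no contact at z = 0.102. I'll keep feeling downward carefully.

```bash
python3 -m crank '0 0 2 0 0 0; 0 0 2 0 0 0; 0 0 0 0 0 0'; python3 -m crank '0 0 2 0 0 0; 0 0 0 0 0 0';  python3 -m crank '0 0 2 0 0 0; 0 0 0 0 0 0'; python3 - <<'E'
from h import *
s=readout.get_state();print(s['contact_force'],s['wrist_torque'])
cv2.imwrite('pics/wrist6.png',cv2.resize(optics.read_camera('wrist')[150:300,110:380,::-1],None,fx=2.9,fy=2.9,interpolation=cv2.INTER_CUBIC))
E
```

```text
time: 7.98
eef_pos: [0.4625, -0.1122, 0.0976]
tcp_rot: [0.791, 0.612, -0.0, -0.0]
contact_force: [-0.6, 0.2, -0.3]
opening: -0.003
time: 8.22
eef_pos: [0.4625, -0.1122, 0.0957]
tcp_rot: [0.791, 0.612, -0.0, -0.0]
contact_force: [0.5, 0.1, 0.7]
opening: 0.002
time: 8.48
eef_pos: [0.4625, -0.1122, 0.0937]
tcp_rot: [0.791, 0.612, -0.0, -0.0]
contact_force: [-0.2, -0.9, 0.5]
opening: 0.006
[-0.23266503 -0.92107382  0.45589289] [-0.02961955 -0.02925547  0.04457985]
```

View pics/wrist6.png

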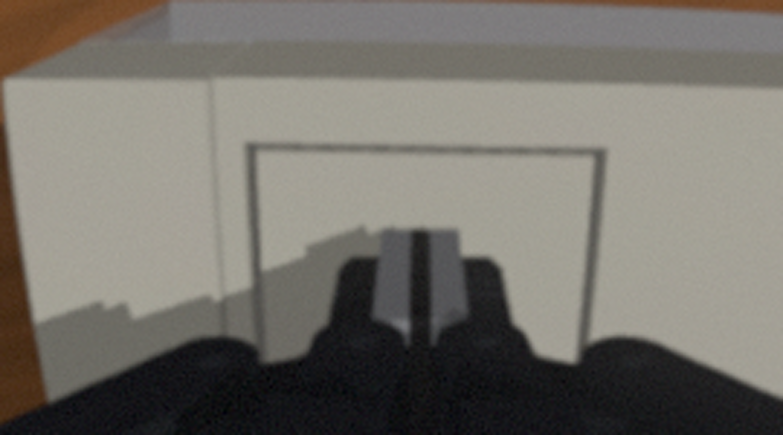

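```bash
python3 -m crank '0 -3 2 0 0 0; 0 0 0 0 0 0'; python3 -m crank '0 0 2 0 0 0; 0 0 0 0 0 0';  python3 -m crank '0 0 2 0 0 0; 0 0 0 0 0 0';
```

```text
time: 8.78
eef_pos: [0.4593, -0.1113, 0.0916]
tcp_rot: [0.791, 0.612, -0.0, -0.0]
contact_force: [0.5, 0.3, 0.8]
opening: -0.001
time: 9.02
eef_pos: [0.4597, -0.1114, 0.0897]
tcp_rot: [0.791, 0.612, -0.0, -0.0]
contact_force: [-0.9, -0.4, -0.2]
opening: 0.004
time: 9.28
eef_pos: [0.4596, -0.1114, 0.0877]
tcp_rot: [0.791, 0.612, -0.0, -0.0]
contact_force: [0.4, 0.3, 0.1]
opening: -0.003
```

```bash
python3 -m crank '0 0 1.5 0 0 0; 0 0 0 0 0 0'; python3 -m crank '0 0 1.5 0 0 0; 0 0 0 0 0 0';  python3 -m crank '0 0 1.5 0 0 0; 0 0 0 0 0 0'; python3 - <<'E'
from h import *
s=readout.get_state();print(s['contact_force'],s['wrist_torque'])
cv2.imwrite('pics/wrist7.png',cv2.resize(optics.read_camera('wrist')[150:300,110:380,::-1],None,fx=2.9,fy=2.9,interpolation=cv2.INTER_CUBIC))
E
```

```text
time: 9.52
eef_pos: [0.4599, -0.1116, 0.0866]
tcp_rot: [0.791, 0.612, 0.0, 0.0]
contact_force: [0.6, -0.7, 0.7]
opening: 0.001
time: 9.78
eef_pos: [0.4599, -0.1116, 0.0851]
tcp_rot: [0.791, 0.612, 0.0, 0.0]
contact_force: [-0.4, -0.1, 2.0]
opening: 0.0
time: 10.02
eef_pos: [0.4599, -0.1115, 0.0833]
tcp_rot: [0.791, 0.612, 0.0, 0.0]
contact_force: [-0.5, -0.3, 1.4]
opening: 0.004
[-0.54131649 -0.30570871  1.42503234] [ 0.00554861 -0.01870362 -0.00841835]
```

View pics/wrist7.png

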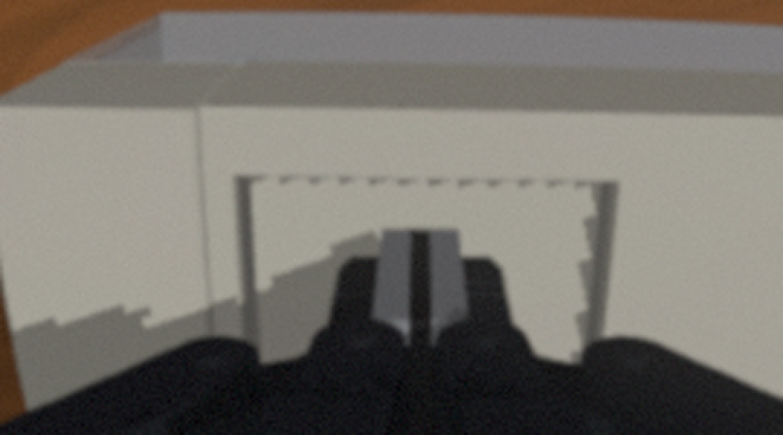

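The plate is giving: the gap at its edges has deepened and the force is 1.4–2 N. I'll press further.

```bash
python3 -m crank '0 0 1.5 0 0 0; 0 0 1 0 0 0; 0 0 0 0 0 0'; python3 - <<'E'
from h import *
s=readout.get_state();print(s['contact_force'],s['wrist_torque'])
for n in ('wrist','side'): cv2.imwrite(f'pics/{n}8.png',optics.read_camera(n)[:,:,::-1])
E
```

```text
time: 10.45
eef_pos: [0.4599, -0.1116, 0.0811]
tcp_rot: [0.791, 0.612, 0.0, 0.0]
contact_force: [-1.2, 0.5, 3.0]
opening: -0.0
[-1.16674388  0.47043197  2.96383428] [ 0.03683446  0.05274134 -0.06360738]
```

View pics/wrist8.png

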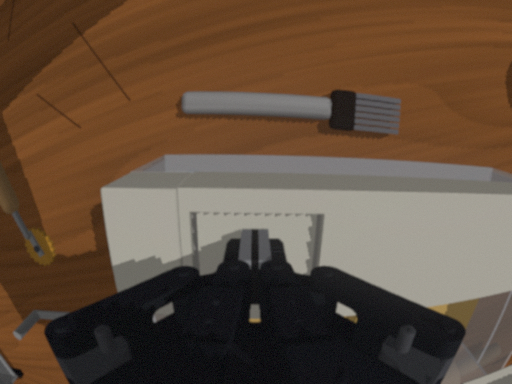

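View pics/side8.png

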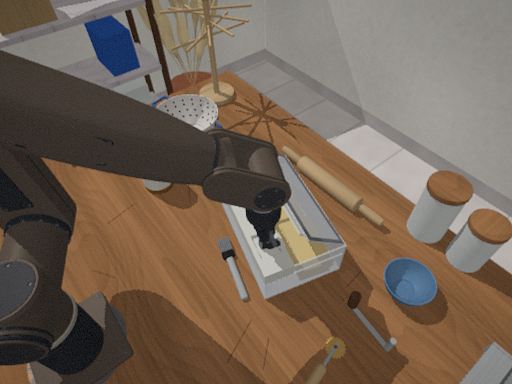

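The catch has let go: the lid is rising, and the yellow sheets are exposed near (295,240). I'll hold while it finishes opening.

```bash
python3 -m crank '0 0 0 0 0 0; 0 0 0 0 0 0; 0 0 0 0 0 0; 0 0 0 0 0 0; 0 0 0 0 0 0';python3 -m crank '0 0 0 0 0 0; 0 0 0 0 0 0; 0 0 0 0 0 0; 0 0 0 0 0 0; 0 0 0 0 0 0'; python3 -m crank '0 0 0 0 0 0; 0 0 0 0 0 0; 0 0 0 0 0 0; 0 0 0 0 0 0; 0 0 0 0 0 0'; python3 - <<'E'
from h import *
for n in ('wrist','side'): cv2.imwrite(f'pics/{n}9.png',optics.read_camera(n)[:,:,::-1])
E
```

```text
time: 11.18
eef_pos: [0.4599, -0.1116, 0.081]
tcp_rot: [0.791, 0.612, 0.0, 0.0]
contact_force: [0.5, 0.8, 3.4]
opening: -0.001
time: 11.8
eef_pos: [0.4599, -0.1116, 0.081]
tcp_rot: [0.791, 0.612, 0.0, 0.0]
contact_force: [0.6, -0.2, 4.0]
opening: -0.004
time: 12.42
eef_pos: [0.4599, -0.1116, 0.081]
tcp_rot: [0.791, 0.612, 0.0, 0.0]
contact_force: [0.1, -0.1, 2.6]
opening: -0.002
```

View pics/side9.png

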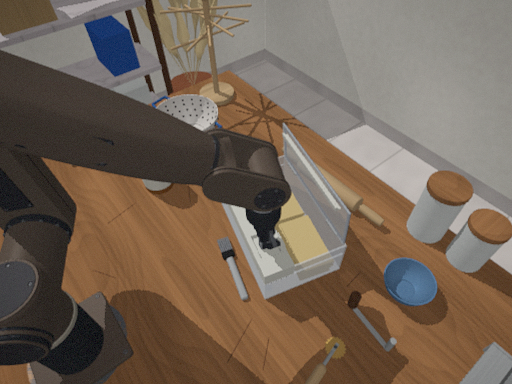

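```bash
python3 -m crank '0 0 -5 0 0 0; 0 0 -20 0 0 0; 0 0 -35 0 0 0; 0 0 -40 0 0 0; 0 0 -40 0 0 0'; python3 -m crank '0 0 -40 0 0 0; 30 0 -20 0 0 0; 50 0 0 0 0 0; 50 0 0 0 0 0; 50 0 0 0 0 0'; python3 -m crank '50 -10 0 0 0 0; 50 -10 0 0 0 0; 50 -10 0 0 0 0; 30 0 0 0 0 0; 0 0 0 0 0 0'; python3 - <<'E'
from h import *
for n in ('top','side'): cv2.imwrite(f'pics/{n}10.png',optics.read_camera(n)[:,:,::-1])
E
```

```text
time: 13.15
eef_pos: [0.4583, -0.1108, 0.2208]
tcp_rot: [0.791, 0.612, -0.001, -0.002]
contact_force: [0.6, -0.3, 0.3]
opening: -0.001
time: 13.78
eef_pos: [0.5038, 0.0643, 0.2797]
tcp_rot: [0.791, 0.612, -0.001, -0.001]
contact_force: [0.5, 0.8, -0.1]
opening: -0.001
time: 14.4
eef_pos: [0.5195, 0.2459, 0.2792]
tcp_rot: [0.79, 0.614, -0.002, -0.001]
contact_force: [-0.3, 0.2, 0.0]
opening: -0.003
```

View pics/side10.png

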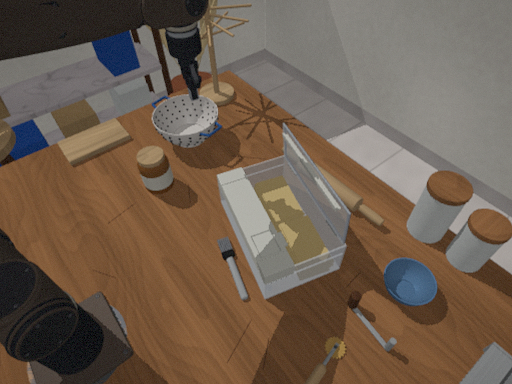

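View pics/top10.png

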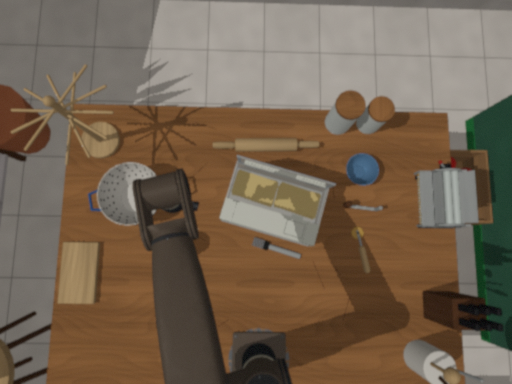

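The side view shows the lid standing upright, with its top edge running from (285,130) to (345,210). The arm is clear in the air, and the brush, pin, jar, colander and bowl are where they were.

```bash
python3 -m crank '0 0 0 0 0 0; 0 0 0 0 0 0'; python3 -c "
from plant import ctrl; print(ctrl.sign_off())"
```

```text
time: 14.75
eef_pos: [0.5207, 0.2436, 0.281]
tcp_rot: [0.791, 0.612, -0.0, 0.0]
contact_force: [0.2, -0.3, 0.9]
opening: 0.001
the job is handed in; nothing more can be done
None
```

The box is open. I found the catch near the right-hand end of the deck, about 90 mm from its middle, and pressed it with shut fingertips at 3–4 N. The lid sprang up, and I lifted away and moved clear.

- **Last checks:** The side and top pictures show the lid standing nearly upright after I let go. By eye, everything else on the table is where it was. The wrist force was down to noise (about 1 N), with the arm well above everything. I handed the job in at 14.75 s.
- **One disagreement:** The plate gave at a reported TCP height of about 0.085 m, though its top should be at 0.1185 m. So the fingertips really end about 35 mm short of the reported TCP. The wrist and side pictures showed the same offset, so I went by touch rather than the reported height.
- **Not measured:** The lid's angle was judged only from the pictures.

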